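# Take the play out of the hand mill's wheel bearing

### The arm

A 6-joint arm with a two-finger parallel gripper is mounted at the origin on a cart in front of the work surface, level with it; the furniture and walls round the work are solid. World frame = base frame: x ahead of the robot, y to its left, z up, the work surface at z = 0. Lengths are in mm, angles in degrees, forces in N, time in s.
With the tool pointing down it reaches from about 300 to 850 mm from the base axis. Payload 4.2 kg.
Tool frame: the origin (TCP) lies on the centre line of the jaws, within the pads' length; the fingertips stand 11 mm ahead of it and the grasp point (between the pads) lies 8 mm behind it; z points along the fingers, y is the line along which they close (so a half turn about z gives the same grasp; the last joint's range is limited). The gripper opens to 91 mm and grips with 3 to 60 N. Pads are 32 mm wide; open, the fingers measure 118 mm over their backs; the gripper's body (76 mm by 178 mm) begins 60 mm behind the grasp point.
Start: joints at [-64.973, 18.312, 89.639, -0, 72.044, -1.146], TCP at [253.625, -516.058, 224.976] pointing down, gripper open.
Joint ranges: [-177.97, 177.97], [-48.28, 115.42], [12.27, 149.76], [-77.06, 257.06], [2.81, 150.46], [-146.56, 146.56]. Speed limits (degrees/s): [147.25, 147.25, 180, 180, 180, 180].

### API

Orientations are given as [roll, pitch, yaw] about the fixed x, y, z axes, in that order (R = Rz(yaw) Ry(pitch) Rx(roll)).
In Python, from workcell import env, grab_frame, camera_model, models gives the robot as it stands.
- The arm moves only by the shell command python3 -m crank 'ROWS' [FORCE]. ROWS is text: rows parted by semicolons, each of 7 numbers parted by spaces: the closure, from -1 (fully open) to 1 (shut), so that 0 is half open, then the shift along the tool's x, y, z in mm, then the turn, a rotation vector about the tool's x, y, z in degrees. A call has 1 to 10 rows; each row shifts and turns the commanded pose from where the row before left it, along the tool's axes as they then stand; what a row does not reach is not made up. A row lasts 1/8 s, in which the tool goes at most 62.5 mm and 10.7 degrees, less where a joint would pass 70% of its speed; a pose out of reach is approached as far as the arm can. A call is refused whole if a number of a shift passes 62.5 or a number of a turn 10.7, either way. A call with a gripper value outside its range is refused whole. The fingers move at their own pace and stop on an object; FORCE is the grip in N (left out, the last holds). Time passes only in rows, so rows that do not move let the fingers close. It gives the time, the measured TCP pose, the force, the opening and the grip force at its end, in the units of the state.
- env.state(): the state, without advancing time (a new reading comes with each control period).
- grab_frame(name): name is "side" or "top"; returns the picture (480x640x3 uint8, blue, green, red); there is no depth.
- camera_model(name): a dict with "K" (3x3 intrinsics, pixels), "k1" (the pictures are not rectified: a ray, as slopes to the right and down, at radius r is drawn at 1 + k1 r^2 times it, then the intrinsics apply), "R" (3x3) and "t" (3): a world point X has camera coordinates R X + t. Camera axes: x right, y down, z forward; pixel columns grow to the right and rows downward; lengths in mm; the calibration is good to about 2 mm. A picture is of the moment at which its call begins. camera_model takes no time and is no camera call.
- env.job_done(): hands the job in; it is judged then, once.
Trained networks look in the newest picture that a camera, given by its name, has taken for a name from the list of things; names that differ only in an ending like _2 or _b are one class to them, and where a whole thing is asked for, a point or a joint stands for the part that bears it (a point fixed in the world has none). Each returns a list of dicts, best first, with "p" (0 to 1); they miss things now and then, are a little off and sometimes report something else, mostly with a low value. They report only what shows in the picture. A call takes as long as a camera call.
- models.search_frame(name, camera): "point" ([x, y, z] in mm, in world coordinates, good to about 4 mm: the middle of the surface that is visible of it).
The state is a dict: "time_s": time; "qpos": joint angles; "qvel": joint speeds; "effort": joint torques, N m; "ee_pos": TCP position; "ee_rot": TCP orientation; "force": force on the tool from outside, world axes, zero at the start; "torque": the same for the moment, N m; "gripper_width": finger opening in mm; "gripper_force": force on a finger pad.
Only numpy, scipy, OpenCV 4.12 (cv2) and the standard library are available. Lean on these libraries where they do the work, as an engineer would, in place of code of your own. Each camera call takes 0.05 s, during which the arm holds its last target. There are 200 camera calls.

### The job

The red hand wheel of the flour mill is loose in its bearing: by the top of its rim, rock it outward (away from the white housing) and then back inward, gently but definitely up against the stop each way (a push of about 5 N), to feel how much play it has. Then turn the black adjuster knob on the housing clockwise until no more than about 2 mm of play is left at the rim, without clamping the axle tight, and rock the wheel outward and inward against the stops once more in the same way to check. Finally let go of everything; never force the wheel or the knob hard against a stop, and leave the other things on the worktop where they stand.

Things in the scene. Friction and masses are not known exactly. Their poses are not given: they have to be found in the camera images.
- mill: White hand flour mill, fixed. Origin on the worktop; z up, own +y = outward. Housing x -55..55, y -60..45 mm, top 135 mm high; behind it (x 63..157) a clear hopper with wooden lid, 180 high. Foot x -75..165, y -70..60. The axle runs level along +y at x = 0, 100 mm high, to the wheel in the plane y = 100. Bearing hidden at y = 50: fixed seat (mill_c0).
- wheel_lean (a joint): Lean of the wheel about its hub centre, rad: 0 = upright, at the inward stop (first touch); + = top leaning outward (mill's +y). Stays where left (0.6 N friction at the rim). Outward stop: at the start 0.07 to 0.15, differs each time, cannot be seen. Both stops are springy: about 8 N at the rim per mm of rim travel past first touch (80 mm x lean = rim travel).
- rim_top (a point): Centre of the red rim tube at the very top of the wheel: leans but does not spin with it. The rim is a ring of 80 mm radius of 14 mm tube, running along the mill's x here; its top is 187 mm high. Rocking moves this point along the mill's y. A push here loads the axle's hidden end (wheel_lean_c0) 1.6 times as much. The wheel also spins freely; wooden crank knob at its bottom, +y side.
- adjuster (a joint): Knob angle, rad: 0 at start, + = clockwise from above = tightening, up to 2.2; stays where left (0.2 N m friction). Each rad brings the outward stop of wheel_lean in by 0.12 rad, so 0.6 to 1.25 rad take all play away, depending on wear. Turned over about 0.05 rad past that point it clamps the axle too tight.
- adjuster_grip (a point): Middle of the black knob's grip bar, on the knob's vertical axis, 155 mm high, at x 0, y -10 mm of the mill. Bar 14 mm thick (own x), 46 long (own y), 24 high (12 above and below this point), on a 46 mm disc; white line on its own +y half. Turns with the knob; at the start its axes are the mill's.
- mug_blue: Pale ceramic mug, 84 x 116 x 106 mm, loose bystander, origin under its middle.
- tea_carton: Yellow carton, 59 x 112 x 74 mm, loose bystander, origin under its middle.
- oats_box: Clear box with red lid, 84 x 127 x 150 mm, loose bystander, origin under its middle.
- tape_roll: Roll of tape lying flat, 96 x 95 x 25 mm, loose bystander, origin under its middle.

How it is judged (in metres and radians):
On the way, in this order (a step that is already met when the one before it is completed fails the run):
1. the wheel is rocked outward against the loose shoe: axle loaded over 3 N on the outward side, lean over 0.05 rad (contact force between wheel_lean_c0 and anything else above 3 N and contact force between wheel_lean_c0 and mill_c0 below 0.5 N and value of joint wheel_lean above 0.05 rad), for 0.05 s.
2. then rocked inward against the fixed seat with over 3 N on it (contact force between wheel_lean_c0 and mill_c0 above 3 N), for 0.05 s.
3. after adjusting, rocked outward again: axle loaded over 5 N on the outward side at a lean under 0.04 rad (contact force between wheel_lean_c0 and anything else above 5 N and contact force between wheel_lean_c0 and mill_c0 below 2 N and value of joint wheel_lean below 0.04 rad and value of joint adjuster above 0.2 rad), for 0.05 s.
4. and rocked inward again with over 3 N on the fixed seat (contact force between wheel_lean_c0 and mill_c0 above 3 N), for 0.05 s.
At the end, for the whole second after the job is handed in: The wheel stands between -0.02 and 0.04 rad of lean, the knob is turned up (over 0.2 rad) and the axle is not clamped (under 6 N on its seat) (value of joint wheel_lean between -0.02 and 0.04 rad and value of joint adjuster above 0.2 rad and contact force between wheel_lean_c0 and mill_c0 below 6 N); the robot touches nothing.
It fails at once if the axle is forced hard in its bearing (over 40 N on it, which is a push of 25 N at the rim) (contact force between wheel_lean_c0 and anything else above 40 N).
It fails at once if a bystander is moved more than 25 mm (distance of any of mug_blue, tea_carton, oats_box, tape_roll from where it was at the start of the episode above 0.025 m).
It also fails if it takes over 61 s, if anything falls off the work surface, if the arm or the gripper's body presses on something with over 40 N, if the wrist force passes 120 N, or if a joint passes its speed limit or range.

## Working session

There is one attempt and no reset: what is moved stays moved. The work goes in short steps, Python scripts to look and compute and a shell command to move; the robot and the scene stay as the last step left them, time stands still between calls to the robot, and variables do not carry over. Pictures are saved under pics/ and viewed, at most 10 in all, crops included, and the job is handed in when it is done.

```bash
mkdir -p pics; ls; python3 - <<'E'
from workcell import env, grab_frame, camera_model, models
import cv2
for c in("side","top"):
    cv2.imwrite(f"pics/{c}0.png",grab_frame(c))
    for n in("mill","rim_top","adjuster_grip","wheel_lean","adjuster","mug_blue","tea_carton","oats_box","tape_roll"):
        print(c,n,[( [round(float(v)) for v in d["point"]],round(d["p"],2)) for d in models.search_frame(n,c)[:2]])
s=env.state();print(s)
E
```

```text
pics
side mill [([520, 29, 120], 0.84)]
side rim_top [([515, 41, 111], 0.95)]
side adjuster_grip []
side wheel_lean [([521, 44, 109], 0.92)]
side adjuster []
side mug_blue [([658, -349, 78], 0.94)]
side tea_carton [([439, -403, 58], 0.78)]
side oats_box [([566, 385, 111], 0.89)]
side tape_roll [([413, 390, 21], 0.81)]
top mill [([539, -65, 132], 0.67)]
top rim_top [([519, 41, 116], 0.89), ([418, 388, 23], 0.41)]
top adjuster_grip [([492, -60, 152], 0.5), ([583, 376, 149], 0.34)]
top wheel_lean [([523, 42, 116], 0.72)]
top adjuster [([698, -355, 65], 0.71), ([495, -58, 150], 0.45)]
top mug_blue [([698, -358, 67], 0.72)]
top tea_carton [([452, -400, 75], 0.89)]
top oats_box []
top tape_roll [([419, 388, 22], 0.76)]
{'time_s': 1.0, 'qpos': array([-6.49729032e+01,  1.83109375e+01,  8.96374753e+01, -1.56142870e-03,
        7.20432726e+01, -1.14836272e+00]), 'qvel': array([-3.27687714e-02, -3.65390115e-02, -3.64144388e-02,  5.38392885e-02,
        5.92755775e-02,  4.68390278e-05]), 'effort': array([-9.44769599e-04, -4.12359774e+01, -2.32234079e+01,  7.25621777e-02,
        3.78171913e-02,  1.36190783e-05]), 'ee_pos': array([ 253.62895833, -516.07430061,  224.99593493]), 'ee_rot': array([1.79991717e+02, 1.65177831e-03, 2.61759407e+01]), 'force': array([-0.22257722, -0.2893121 ,  0.52394721]), 'torque': array([-0.04599244, -0.01647119,  0.02266621]), 'gripper_force': 0.0, 'gripper_width': 91.48726873734586}
```

View pics/side0.png

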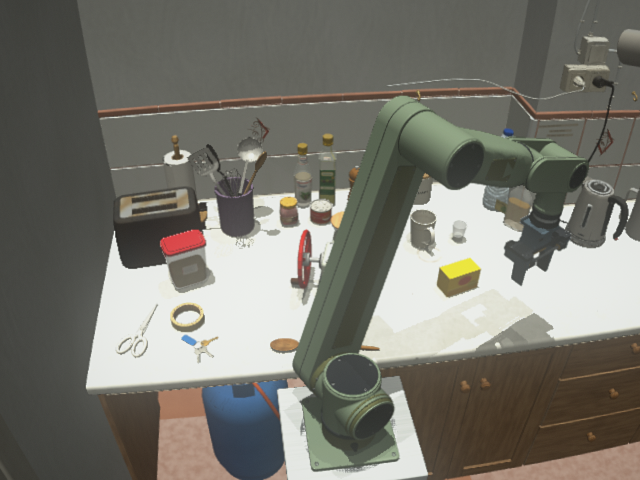

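View pics/top0.png

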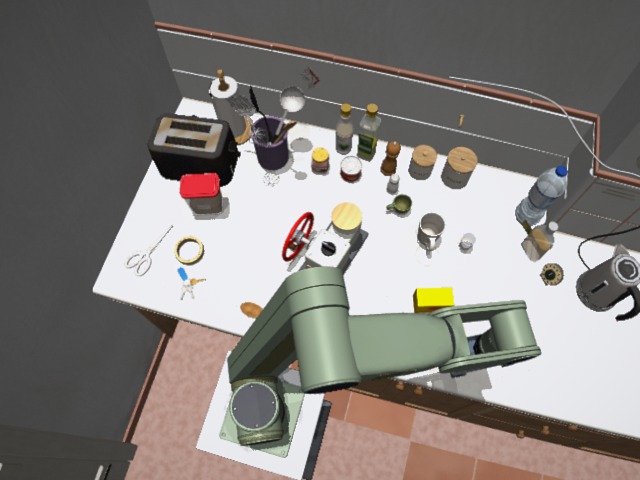

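The side view shows the red wheel at (305,260), edge-on, with the knob hidden behind the arm. The top view shows the wheel at (298,237), the knob at (329,248), the lid at (347,218) and the bystanders well away. I'll zoom in on the top view.

```bash
python3 - <<'E'
import cv2
a=cv2.imread("pics/top0.png")[195:285,270:380]
cv2.imwrite("pics/c1.png",cv2.resize(a,None,fx=6.5,fy=6.5,interpolation=cv2.INTER_CUBIC))
E
```

```text
(no output)
```

View pics/c1.png

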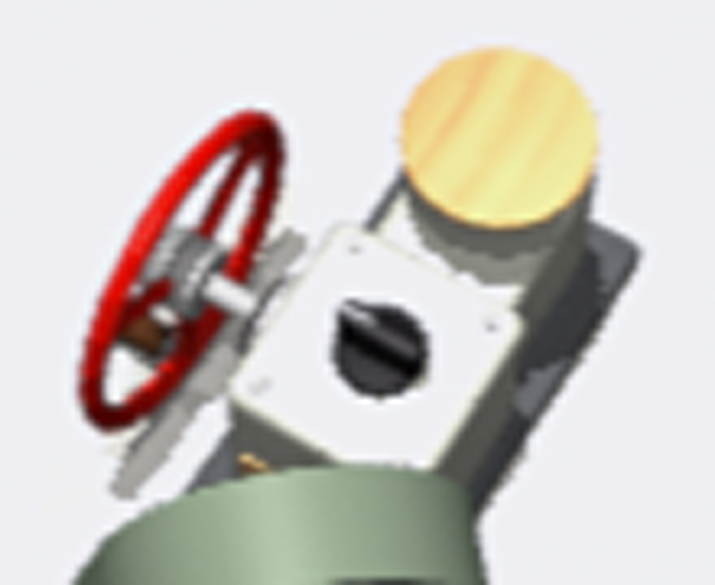

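```bash
cat > h.py <<'E'
import numpy as np, cv2
from workcell import env, grab_frame, camera_model, models
from scipy.optimize import least_squares
def proj(X,c):
    m=camera_model(c); P=np.atleast_2d(X)@np.array(m["R"]).T+np.array(m["t"])
    s=P[:,:2]/P[:,2:]; s=s*(1+m["k1"]*(s**2).sum(1,keepdims=True))
    K=np.array(m["K"]); return s@K[:2,:2].T+K[:2,2]
def w(p,X):
    c,s=np.cos(p[2]),np.sin(p[2]); X=np.atleast_2d(X).astype(float)
    return np.c_[p[0]+c*X[:,0]-s*X[:,1],p[1]+s*X[:,0]+c*X[:,1],X[:,2]]
a=np.linspace(0,2*np.pi,72,endpoint=False)
def ring(lean):
    out=[]
    for b in np.linspace(0,2*np.pi,12,endpoint=False):
        r=80+7*np.cos(b); y=7*np.sin(b)+0*a; z=r*np.sin(a)
        out.append(np.c_[r*np.cos(a),100+y*np.cos(lean)+z*np.sin(lean),100+z*np.cos(lean)-y*np.sin(lean)])
    return np.vstack(out)
D=np.c_[np.cos(a),np.sin(a)]
def redsup(img,x0,x1,y0,y1):
    b,g,r=[img[:,:,i].astype(int) for i in range(3)]
    m=((r>75)&(r>2.0*g)&(r>2.0*b)).astype(np.uint8); k=np.zeros_like(m); k[y0:y1,x0:x1]=m[y0:y1,x0:x1]
    n,l,st,_=cv2.connectedComponentsWithStats(k,connectivity=8); i=1+np.argmax(st[1:,4])
    v,u=np.nonzero(l==i)
    return (np.c_[u,v]@D.T).max(0)+0.5*np.abs(D).max(1)*0.6
E
python3 - <<'E'
from h import *
img=cv2.imread("pics/top0.png"); S=redsup(img,275,320,205,270)
f=lambda u,v:np.array([270+(u+.5)/6.5-.5,195+(v+.5)/6.5-.5])
F=[([110,0,180],f(499,138)),([0,-10,150],f(381,349)),([55,45,135],f(345,226)),([55,-60,135],f(524,318)),([-55,45,135],f(231,385))]
sd=cv2.imread("pics/side0.png"); S2=redsup(sd,285,312,225,290)
def res(p,side=True):
    r=[(proj(w(p,ring(p[3])),"top")@D.T).max(0)-S]
    for X,q in F: r.append(2*(proj(w(p,X),"top")[0]-q))
    if side:
        e=(proj(w(p,ring(p[3])),"side")@D.T).max(0)-S2
        r.append(np.where(D[:,0]<0.2,e,0))
    return np.concatenate(r)
for sd_ in(False,True):
    o=least_squares(res,[490,-50,-.25,0.05],args=(sd_,),loss="soft_l1")
    p=o.x; print(p[:2],np.degrees(p[2]),p[3],o.cost,np.abs(res(p,False)[:72]).mean(),res(p,False)[72:].round(1))
np.save("pose.npy",p)
print("rim",w(p,[0,100+80*np.sin(p[3]),180]),"knob",w(p,[0,-10,155]))
E
```

```text
[504.1983252  -49.17913771] -15.82743909255818 -0.10411223716848249 73.65184364696756 1.000365016887467 [-7.2 -8.1 -2.7 -4.7 -4.  -8.2  0.1 -4.2 -6.7 -0.4]
[504.85972811 -53.3614598 ] -15.917597875458373 -0.007275022963985762 350.85631980890446 1.4126775657450323 [-4.3 -7.8  0.1 -4.4 -1.2 -7.9  2.9 -3.9 -4.  -0.2]
rim [[532.12557243  42.24457094 180.        ]] knob [[502.11718216 -62.978031   155.        ]]
```

```bash
python3 - <<'E'
from h import *
img=cv2.imread("pics/top0.png"); S=redsup(img,275,320,205,270)
f=lambda u,v:np.array([270+(u+.5)/6.5-.5,195+(v+.5)/6.5-.5])
F=[([110,0,180],f(499,138)),([0,-10,150],f(381,349)),([55,45,135],f(345,226)),([55,-60,135],f(524,318)),([-55,45,135],f(231,385))]
g=lambda p:np.concatenate([proj(w(p,X),"top")[0]-q for X,q in F])
o=least_squares(g,[490,-50,-.25]);p=o.x;print(p,np.degrees(p[2]),g(p).round(1))
P=proj(w(p,ring(0.0)),"top")
print("meas top",S[::9].round(1),"pred",(P@D.T).max(0)[::9].round(1))
print("pred lean.1",(proj(w(p,ring(.1)),"top")@D.T).max(0)[::9].round(1))
P=proj(w(p,ring(0.05)),"side"); sd=cv2.imread("pics/side0.png"); S2=redsup(sd,285,312,225,290)
print("side",S2[::9].round(1),(P@D.T).max(0)[::9].round(1))
print(camera_model("top")["k1"])
E
```

```text
[ 4.97972907e+02 -5.60002116e+01 -3.15612513e-01] -18.08326496881262 [-0.7 -1.1  0.3  0.2  0.5 -1.9  1.9  1.2 -2.   1.4]
meas top [ 311.3  384.2  259.3  -17.5 -282.7 -365.4 -211.7   69.5] pred [ 315.2  389.4  261.   -16.7 -281.7 -367.2 -212.2   70.9]
pred lean.1 [ 315.4  391.5  261.5  -16.8 -281.3 -364.9 -211.6   70.7]
side [ 307.3  401.8  268.3  -21.7 -297.7 -378.1 -229.7   54. ] [ 313.2  419.9  289.3   -8.7 -297.1 -378.7 -229.6   56.1]
-0.11435059828551888
```

```bash
sed -i 's/r>75)&(r>2.0\*g)&(r>2.0\*b)/r>45)\&(r>1.8*g)\&(r>1.8*b)/' h.py; python3 - <<'E'
from h import *
img=cv2.imread("pics/top0.png"); S=redsup(img,275,320,205,270)
sd=cv2.imread("pics/side0.png"); S2=redsup(sd,285,316,225,295)
f=lambda u,v:np.array([270+(u+.5)/6.5-.5,195+(v+.5)/6.5-.5])
F=[([110,0,180],f(499,138)),([0,-10,152],f(381,349)),([0,-7.5,135],(f(524,318)+f(231,385))/2)]
top=lambda p:(proj(w(p,ring(p[3])),"top")@D.T).max(0)-S
side=lambda p:((proj(w(p,ring(p[3])),"side")@D.T).max(0)-S2)
def pts(p): return np.concatenate([proj(w(p,X),"top")[0]-q for X,q in F])
m=(D[:,0]<0.1)
for ws in(0,.5):
  for wt in (1,0.3):
    r=lambda p:np.concatenate([wt*top(p),3*pts(p),ws*side(p)[m]])
    p=least_squares(r,[498,-56,-.3,.03],loss="soft_l1").x
    print(ws,wt,p[:2].round(1),np.degrees(p[2]).round(2),p[3].round(3),"top",top(p)[::6].round(1),"pts",pts(p).round(1),"side",side(p)[::6].round(1))
    print(" rim",w(p,[0,100+80*np.sin(p[3]),180]).round(1),"knob",w(p,[0,-10,155]).round(1))
E
```

```text
0 1 [501.3 -54.2] -16.49 0.024 top [ 1.6 -0.1  0.3  0.7  1.   1.   1.2 -0.4 -0.1  0.3  0.9  1.2] pts [-1.8 -2.6  0.  -1.3 -0.2  0.1] side [ 4.2 13.8 18.4 18.9 15.2  8.3  0.6 -0.4 -0.2  0.2  0.9  1.8]
 rim [[530.2  43.5 180. ]] knob [[498.5 -63.8 155. ]]
0 0.3 [497.9 -55.5] -19.15 0.035 top [ 3.5  1.3  0.2  0.2  0.4  0.7  1.3 -0.4 -0.9 -0.   1.4  2.5] pts [-0.3 -0.7  0.1 -0.1 -0.1  1.3] side [ 6.3 14.2 18.3 18.5 14.8  8.1  1.  -1.1 -0.6  0.4  1.8  3.3]
 rim [[531.6  41.7 180. ]] knob [[494.6 -64.9 155. ]]
0.5 1 [501.8 -54.7] -16.52 0.034 top [ 1.9  0.3  0.5  0.7  0.8  0.8  1.  -0.2  0.1  0.5  1.   1.4] pts [-1.6 -2.7  0.2 -1.4  0.   0. ] side [ 4.4 14.1 18.5 18.8 14.9  8.   0.5 -0.2 -0.1  0.3  1.   1.9]
 rim [[531.   43.7 180. ]] knob [[498.9 -64.3 155. ]]
0.5 0.3 [498.7 -56.3] -19.08 0.085 top [ 3.9  2.6  1.   0.4  0.2  0.3  1.2  0.5 -0.1  0.5  1.6  2.7] pts [ 0.  -0.9  0.4 -0.2  0.2  1.1] side [ 6.8 15.5 18.9 18.5 14.2  7.2  1.1 -0.   0.1  0.7  1.7  3. ]
 rim [[533.6  44.7 180. ]] knob [[495.4 -65.8 155. ]]
```

```bash
python3 -m crank '-1 0 0 -10 0 0 10.7;-1 0 0 -10 0 0 10.7;-1 0 0 -10 0 0 10.7;-1 0 0 -10 0 0 10.7;-1 0 0 0 0 0 1;-1 0 0 0 0 0 0'
cat >> h.py <<'E'
from scipy.spatial.transform import Rotation as Ro
def go(x,y,z=None):
    s=env.state(); R=Ro.from_euler("xyz",s["ee_rot"],degrees=True)
    return (R.inv().apply(np.array([x,y,s["ee_pos"][2] if z is None else z])-s["ee_pos"])).round(1)
E
python3 -c "
from h import *
print(go(531,43,265), env.state()['ee_rot'])"
```

```text
time_s: 1.75
ee_pos: [253.5, -515.8, 264.5]
ee_rot: [-180.0, 0.0, -17.5]
force: [-0.5, 0.0, 0.3]
gripper_width: 91.1
gripper_force: 0.0
[ 9.670e+01 -6.164e+02 -2.000e-01] [-1.79971014e+02  2.47182663e-02 -1.74916133e+01]
```

```bash
python3 -m crank '-1 9.5 -60 0 0 0 0;-1 9.5 -60 0 0 0 0;-1 9.5 -60 0 0 0 0;-1 9.5 -60 0 0 0 0;-1 9.5 -60 0 0 0 0;-1 9.5 -60 0 0 0 0;-1 0 0 0 0 0 0'
python3 - <<'E'
from h import *
s=grab_frame("side");t=grab_frame("top")
cv2.imwrite("pics/side1.png",s);cv2.imwrite("pics/top1.png",t)
a=cv2.resize(s[215:305,265:375],None,fx=5,fy=5,interpolation=cv2.INTER_CUBIC)
cv2.imwrite("pics/c2.png",a)
E
```

```text
time_s: 2.62
ee_pos: [418.0, -186.8, 264.5]
ee_rot: [-179.9, 0.0, -17.1]
force: [0.3, -0.5, 0.3]
gripper_width: 91.3
gripper_force: 0.0
```

View pics/c2.png

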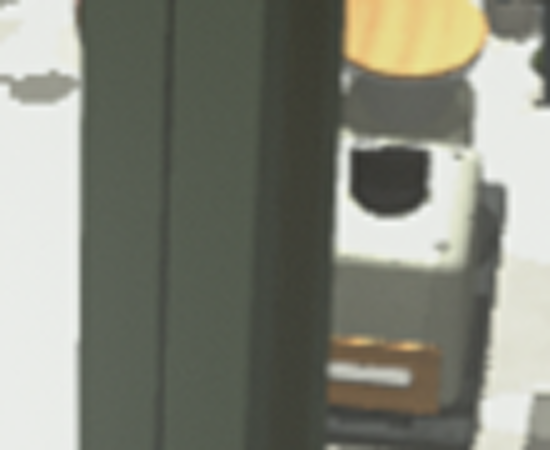

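The arm's upper link now covers the wheel in the side view. The knob is visible at about (343,250) px, with the lid above it. I'll triangulate the knob.

```bash
python3 - <<'E'
from h import *
u=np.array([265+390.5/5-.5,215+180.5/5-.5]); v=np.array([270+381.5/6.5-.5,195+349.5/6.5-.5])
o=least_squares(lambda X:np.concatenate([proj(X,"side")[0]-u,proj(X,"top")[0]-v]),[497,-64,152]);print(o.x,o.fun)
for z in(148,155):
  print(z,least_squares(lambda X:proj([*X,z],"side")[0]-u,[497,-64]).x,least_squares(lambda X:proj([*X,z],"top")[0]-v,[497,-64]).x)
# lid and top ring rim: ring rim highest points in top image, red centroid near top of rim
print(w(np.array([499,-55.5,np.radians(-17.5),0]),[[0,100,180],[0,-10,155]]))
for n in("rim_top","adjuster_grip","adjuster","wheel_lean"):
  for c in("side","top"):
    print(n,c,[(np.round(d["point"]),round(d["p"],2)) for d in models.search_frame(n,c)[:2]])
E
```

```text
[496.052967   -63.88388131 148.63794601] [ 0.1868117   0.06734318 -0.16194716 -0.13316441]
148 [497.18897579 -63.55157385] [496.02167928 -64.40002839]
155 [488.74974363 -61.97273772] [493.18667287 -65.0918817 ]
[[529.07057995  39.87169507 180.        ]
 [495.992942   -65.03716951 155.        ]]
rim_top side [(array([494., -62., 149.]), 0.19)]
rim_top top [(array([524.,  36., 124.]), 0.9)]
adjuster_grip side []
adjuster_grip top []
adjuster side [(array([491., -60., 153.]), 0.59)]
adjuster top []
wheel_lean side []
wheel_lean top [(array([527.,  42., 119.]), 0.65)]
```

```bash
python3 -c "
from h import *
print(go(530.5,42,181), env.state()['ee_rot'])"
```

```text
[  37.6 -256.6   83.9] [ 1.79994168e+02  9.91497888e-04 -1.77168087e+01]
```

```bash
python3 -m crank '-1 7.5 -51.3 0 0 0 0;-1 7.5 -51.3 0 0 0 0;-1 7.5 -51.3 0 0 0 0;-1 7.5 -51.3 0 0 0 0;-1 7.5 -51.3 0 0 0 0;-1 0 0 0 0 0 0;-1 0 0 0 0 0 0' 30
python3 - <<'E'
from h import *
print(go(530.5,42,181))
s=grab_frame("side");t=grab_frame("top")
cv2.imwrite("pics/t2.png",t)
a=cv2.resize(s[200:310,250:360],None,fx=4,fy=4,interpolation=cv2.INTER_CUBIC);b=cv2.resize(t[185:295,260:370],None,fx=4,fy=4,interpolation=cv2.INTER_CUBIC)
cv2.imwrite("pics/c3.png",np.hstack([b,a])[:, :800])
E
```

```text
time_s: 4.0
ee_pos: [530.1, 42.2, 264.7]
ee_rot: [179.9, 0.0, -17.6]
force: [0.0, -0.1, -0.6]
gripper_width: 91.0
gripper_force: 0.0
[ 0.5 -0.  83.7]
```

View pics/c3.png

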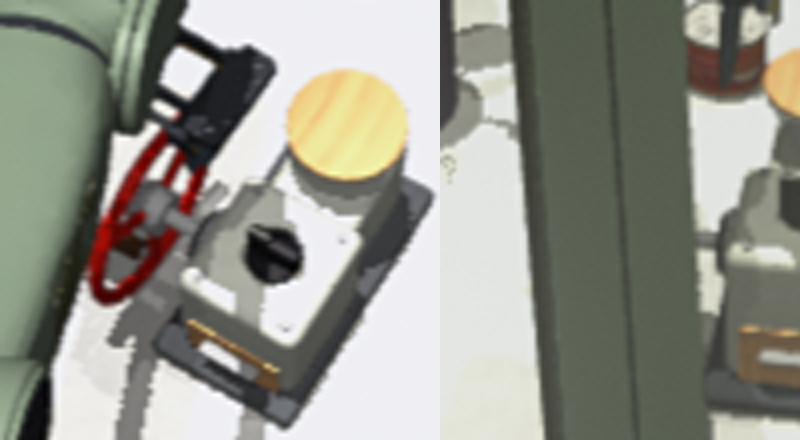

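In the top view (left) the gripper's jaw line lies over the upper part of the rim at crop (200,110), across it and along the mill's y axis. The side view is blocked by the arm. I'll descend in stages and watch the force.

```bash
python3 -m crank '-1 0 0 25 0 0 0;-1 0 0 25 0 0 0;-1 0 0 15 0 0 0;-1 0 0 0 0 0 0' 30; python3 -m crank '-1 0 0 9 0 0 0;-1 0 0 9 0 0 0;-1 0 0 0 0 0 0;0.2 0 0 0 0 0 0;0.2 0 0 0 0 0 0;0.3 0 0 0 0 0 0;0.3 0 0 0 0 0 0' 30
```

```text
time_s: 4.6
ee_pos: [529.7, 42.1, 199.3]
ee_rot: [180.0, 0.1, -17.7]
force: [-0.1, -0.0, 0.0]
gripper_width: 91.1
gripper_force: 0.0
time_s: 5.48
ee_pos: [530.4, 42.9, 182.1]
ee_rot: [-180.0, -0.0, -17.6]
force: [-0.7, 0.0, 0.6]
gripper_width: 53.8
gripper_force: 0.0
```

```bash
python3 -m crank '0.4 0 0 0 0 0 0;0.4 0 0 0 0 0 0;0.45 0 0 0 0 0 0;0.45 0 0 0 0 0 0;0.45 0 0 0 0 0 0'
```

```text
time_s: 6.1
ee_pos: [530.4, 42.9, 181.9]
ee_rot: [180.0, -0.0, -17.6]
force: [-0.3, 0.1, 0.7]
gripper_width: 25.0
gripper_force: 0.0
```

```bash
python3 -m crank '0.45 0 -2 0 0 0 0;0.45 0 -2 0 0 0 0;0.45 0 0 0 0 0 0';python3 -m crank '0.45 0 -2 0 0 0 0;0.45 0 0 0 0 0 0'
```

```text
time_s: 6.48
ee_pos: [531.7, 46.9, 181.9]
ee_rot: [180.0, -0.0, -17.6]
force: [-0.3, -0.5, -0.0]
gripper_width: 25.0
gripper_force: 0.0
time_s: 6.72
ee_pos: [532.2, 48.7, 181.9]
ee_rot: [180.0, -0.0, -17.6]
force: [0.0, -0.1, -0.2]
gripper_width: 25.1
gripper_force: 0.0
```

```bash
python3 -m crank '0.45 0 -1.5 0 0 0 0;0.45 0 0 0 0 0 0;0.45 0 0 0 0 0 0'
```

```text
time_s: 7.1
ee_pos: [532.6, 50.0, 181.9]
ee_rot: [180.0, -0.0, -17.6]
force: [0.2, 0.8, 0.7]
gripper_width: 25.1
gripper_force: 0.0
```

```bash
python3 -m crank '0.45 0 -1.5 0 0 0 0;0.45 0 0 0 0 0 0;0.45 0 0 0 0 0 0'
```

```text
time_s: 7.48
ee_pos: [533.1, 51.4, 182.0]
ee_rot: [180.0, -0.0, -17.6]
force: [0.5, -0.5, 1.0]
gripper_width: 25.2
gripper_force: 0.3
```

```bash
python3 -m crank '0.45 0 -1.5 0 0 0 0;0.45 0 0 0 0 0 0;0.45 0 0 0 0 0 0'
```

```text
time_s: 7.85
ee_pos: [533.6, 52.9, 181.9]
ee_rot: [-180.0, -0.0, -17.6]
force: [-1.3, -0.5, 0.4]
gripper_width: 25.5
gripper_force: 0.2
```

```bash
python3 -m crank '0.45 0 -1.5 0 0 0 0;0.45 0 0 0 0 0 0'
```

```text
time_s: 8.1
ee_pos: [534.0, 54.4, 181.9]
ee_rot: [-180.0, -0.0, -17.6]
force: [-0.2, -0.8, 0.9]
gripper_width: 25.0
gripper_force: 0.3
```

```bash
python3 -m crank '0.45 0 -1.5 0 0 0 0;0.45 0 0 0 0 0 0'
```

```text
time_s: 8.35
ee_pos: [534.5, 55.9, 181.9]
ee_rot: [-180.0, -0.0, -17.6]
force: [-0.5, -0.4, 0.8]
gripper_width: 25.4
gripper_force: 0.2
```

```bash
python3 -m crank '0.45 0 -1.2 0 0 0 0;0.45 0 0 0 0 0 0'
```

```text
time_s: 8.6
ee_pos: [534.9, 57.0, 181.9]
ee_rot: [-180.0, -0.0, -17.6]
force: [-0.7, -0.7, -0.0]
gripper_width: 24.9
gripper_force: 0.3
```

```bash
python3 -m crank '0.45 0 -1.2 0 0 0 0;0.45 0 0 0 0 0 0'
```

```text
time_s: 8.85
ee_pos: [535.2, 58.1, 181.9]
ee_rot: [180.0, 0.0, -17.6]
force: [0.1, 0.2, -0.3]
gripper_width: 25.1
gripper_force: 0.3
```

```bash
python3 -m crank '0.45 0 -1.2 0 0 0 0;0.45 0 0 0 0 0 0'
```

```text
time_s: 9.1
ee_pos: [535.4, 58.8, 181.8]
ee_rot: [179.9, 0.0, -17.6]
force: [-0.3, -2.8, 0.7]
gripper_width: 25.1
gripper_force: 1.3
```

```bash
python3 -m crank '0.45 0 -1 0 0 0 0;0.45 0 0 0 0 0 0'
```

```text
time_s: 9.35
ee_pos: [535.6, 59.5, 181.7]
ee_rot: [179.9, 0.0, -17.6]
force: [-1.2, -5.4, -0.5]
gripper_width: 25.3
gripper_force: 2.5
```

```bash
python3 -m crank '0.45 0 0 0 0 0 0;0.45 0 0 0 0 0 0'; python3 -m crank '0.45 0 5 0 0 0 0;0.45 0 5 0 0 0 0;0.45 0 5 0 0 0 0;0.45 0 0 0 0 0 0;0.45 0 0 0 0 0 0'
```

```text
time_s: 9.6
ee_pos: [535.6, 59.5, 181.8]
ee_rot: [179.9, 0.0, -17.6]
force: [-1.3, -4.8, -0.0]
gripper_width: 25.0
gripper_force: 2.6
time_s: 10.22
ee_pos: [531.4, 45.9, 182.0]
ee_rot: [-180.0, -0.0, -17.6]
force: [0.2, 0.6, 0.2]
gripper_width: 24.9
gripper_force: 0.0
```

```bash
python3 -m crank '0.45 0 1.5 0 0 0 0;0.45 0 0 0 0 0 0'
```

```text
time_s: 10.48
ee_pos: [531.0, 44.5, 182.0]
ee_rot: [-180.0, -0.0, -17.6]
force: [0.8, 0.1, 0.1]
gripper_width: 25.1
gripper_force: 0.2
```

```bash
python3 -m crank '0.45 0 1.5 0 0 0 0;0.45 0 0 0 0 0 0'
```

```text
time_s: 10.72
ee_pos: [530.4, 42.9, 182.0]
ee_rot: [180.0, -0.0, -17.6]
force: [0.7, 0.4, 0.6]
gripper_width: 25.0
gripper_force: 0.2
```

```bash
python3 -m crank '0.45 0 1.5 0 0 0 0;0.45 0 0 0 0 0 0'
```

```text
time_s: 10.98
ee_pos: [529.9, 41.4, 182.0]
ee_rot: [180.0, -0.0, -17.6]
force: [0.3, 0.5, 0.4]
gripper_width: 25.1
gripper_force: 0.1
```

```bash
python3 -m crank '0.45 0 1.2 0 0 0 0;0.45 0 0 0 0 0 0'
```

```text
time_s: 11.22
ee_pos: [529.5, 40.3, 181.9]
ee_rot: [180.0, 0.0, -17.6]
force: [0.3, -0.1, 0.8]
gripper_width: 24.7
gripper_force: 0.2
```

```bash
python3 -m crank '0.45 0 1.2 0 0 0 0;0.45 0 0 0 0 0 0'
```

```text
time_s: 11.48
ee_pos: [529.2, 39.2, 181.9]
ee_rot: [180.0, -0.0, -17.6]
force: [0.7, 0.5, 0.3]
gripper_width: 25.1
gripper_force: 0.2
```

```bash
python3 -m crank '0.45 0 1.2 0 0 0 0;0.45 0 0 0 0 0 0'
```

```text
time_s: 11.72
ee_pos: [528.8, 38.0, 181.9]
ee_rot: [180.0, 0.0, -17.6]
force: [-0.2, 1.3, 0.2]
gripper_width: 24.8
gripper_force: 0.2
```

```bash
python3 -m crank '0.45 0 1.2 0 0 0 0;0.45 0 0 0 0 0 0'
```

```text
time_s: 11.98
ee_pos: [528.5, 36.9, 181.9]
ee_rot: [180.0, -0.0, -17.6]
force: [-0.7, 1.0, 0.2]
gripper_width: 25.3
gripper_force: 0.2
```

```bash
python3 -m crank '0.45 0 1 0 0 0 0;0.45 0 0 0 0 0 0'
```

```text
time_s: 12.22
ee_pos: [528.3, 36.3, 182.0]
ee_rot: [-180.0, -0.0, -17.6]
force: [-0.1, 2.1, 0.6]
gripper_width: 25.2
gripper_force: 1.0
```

```bash
python3 -m crank '0.45 0 1 0 0 0 0;0.45 0 0 0 0 0 0'
```

```text
time_s: 12.48
ee_pos: [528.2, 35.6, 182.0]
ee_rot: [-179.9, -0.0, -17.6]
force: [0.7, 3.4, 0.6]
gripper_width: 25.2
gripper_force: 2.3
```

```bash
python3 -m crank '0.45 0 0.6 0 0 0 0;0.45 0 0 0 0 0 0;0.45 0 0 0 0 0 0'; python3 -m crank '0.45 0 -3 0 0 0 0;0.45 0 -3 0 0 0 0;-0.5 0 0 0 0 0 0;-0.5 0 0 -30 0 0 0;-0.5 0 0 -30 0 0 0;-0.5 0 0 -20 0 0 -10;-0.2 0 0 0 0 0 -10;-0.2 0 0 0 0 0 -10;-0.2 0 0 0 0 0 -10;-0.2 0 0 0 0 0 -10'; python3 -m crank '-0.2 0 0 0 0 0 -10;-0.2 0 0 0 0 0 -10;-0.2 0 0 0 0 0 -10;-0.2 0 0 0 0 0 -10;-0.2 0 0 0 0 0 0;-0.2 0 0 0 0 0 0'
python3 -c "
from h import *
print(go(496,-64), env.state()['ee_rot'],env.state()['ee_pos'])"
```

```text
time_s: 12.85
ee_pos: [528.1, 35.3, 182.1]
ee_rot: [-179.9, -0.0, -17.6]
force: [1.3, 5.5, 0.6]
gripper_width: 25.0
gripper_force: 2.9
time_s: 14.1
ee_pos: [529.3, 39.8, 261.8]
ee_rot: [180.0, 0.1, 32.7]
force: [0.1, 0.6, -0.3]
gripper_width: 54.6
gripper_force: 0.0
time_s: 14.85
ee_pos: [529.4, 40.0, 261.9]
ee_rot: [-180.0, 0.0, 72.2]
force: [0.1, -0.4, 0.3]
gripper_width: 54.4
gripper_force: 0.0
[-1.093e+02 -1.000e-01  0.000e+00] [-1.79993743e+02  2.58903849e-02  7.22245397e+01] [529.43795106  40.01370092 261.86058542]
```

```bash
python3 -m crank '-0.2 -54.4 0.1 0 0 0 0;-0.2 -54.3 0.1 0 0 0 0;-0.2 0 0 30 0 0 0;-0.2 0 0 30 0 0 0;-0.2 0 0 25 0 0 0;-0.2 0 0 0 0 0 0;-0.2 0 0 10 0 0 0;-0.2 0 0 5 0 0 0;-0.2 0 0 3 0 0 0;-0.2 0 0 0 0 0 0'; python3 -c "
from h import *
t=grab_frame('top');cv2.imwrite('pics/c4.png',cv2.resize(t[185:295,260:400],None,fx=4,fy=4,interpolation=cv2.INTER_CUBIC))"
```

```text
time_s: 16.1
ee_pos: [496.8, -63.4, 159.0]
ee_rot: [180.0, 0.0, 72.4]
force: [0.8, -1.1, 0.3]
gripper_width: 54.6
gripper_force: 0.0
```

View pics/c4.png

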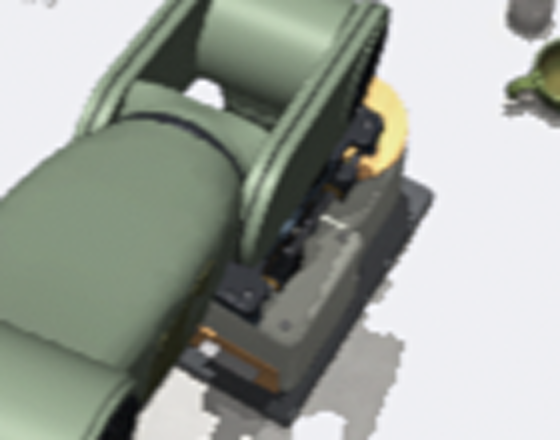

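The gripper stands over the knob with its fingers along the mill's x axis; the arm hides the knob itself. I'll close on the bar gently.

```bash
python3 -m crank '0.3 0 0 0 0 0 0;0.3 0 0 0 0 0 0;0.5 0 0 0 0 0 0;0.5 0 0 0 0 0 0;0.6 0 0 0 0 0 0;0.6 0 0 0 0 0 0' 12; python3 -m crank '1 0 0 0 0 0 0;1 0 0 0 0 0 0;1 0 0 0 0 0 0'; python3 -c "
from workcell import env
print(env.state()['torque'])"
```

```text
time_s: 16.9
ee_pos: [497.3, -63.6, 159.0]
ee_rot: [179.9, 0.0, 72.4]
force: [2.4, -0.4, -1.5]
gripper_width: 18.6
gripper_force: 0.8
time_s: 17.27
ee_pos: [498.9, -64.2, 159.0]
ee_rot: [179.7, 0.0, 72.4]
force: [6.1, -0.9, -4.7]
gripper_width: 14.2
gripper_force: 12.0
[-0.39943393 -0.99146839  0.05214865]
```

```bash
python3 -m crank '1 0 2.2 0 0 0 0;1 0 0 0 0 0 0;1 0 0 0 0 0 0' 12; python3 -c "
from workcell import env
print(env.state()['torque'])"
```

```text
time_s: 17.65
ee_pos: [499.0, -64.2, 159.0]
ee_rot: [180.0, 0.0, 72.4]
force: [0.9, -0.3, 0.4]
gripper_width: 13.9
gripper_force: 12.0
[-0.17345369 -0.37514992  0.02568899]
```

```bash
python3 -m crank '1 0 0 0 0 0 0;1 0 0 0 0 0 0;1 0 0 0 0 0 10;1 0 0 0 0 0 10;1 0 0 0 0 0 10;1 0 0 0 0 0 0;1 0 0 0 0 0 0' 25; python3 -c "
from workcell import env
print(env.state()['torque'])"
```

```text
time_s: 18.52
ee_pos: [498.7, -64.0, 159.0]
ee_rot: [-180.0, 0.0, 42.5]
force: [-0.4, -0.2, 1.0]
gripper_width: 13.8
gripper_force: 25.0
[-0.13620026 -0.09982947 -0.18409388]
```

```bash
python3 -m crank '1 0 0 0 0 0 10;1 0 0 0 0 0 10;1 0 0 0 0 0 10;1 0 0 0 0 0 1.7;1 0 0 0 0 0 0;1 0 0 0 0 0 0'; python3 -c "
from workcell import env
print(env.state()['torque'])"
```

```text
time_s: 19.27
ee_pos: [498.5, -63.7, 159.0]
ee_rot: [-179.9, 0.0, 10.8]
force: [-2.1, 3.0, 4.3]
gripper_width: 14.2
gripper_force: 25.0
[0.46157167 0.27404947 0.07027207]
```

```bash
python3 -m crank '-0.2 0 0 0 0 0 0;-0.2 0 0 0 0 0 0;-0.2 0 0 0 0 0 0;-0.2 0 0 -40 0 0 0;-0.2 0 0 -60 0 0 0;-0.2 0 0 0 0 0 10;-0.2 0 0 0 0 0 10;-0.2 0 0 0 0 0 8.4;-0.2 0 0 0 0 0 0;-0.2 0 0 0 0 0 0'; python3 -c "
from h import *
print(go(530.3,42.3,182), env.state()['ee_rot'],env.state()['ee_pos'])
t=grab_frame('top');cv2.imwrite('pics/c5.png',cv2.resize(t[185:295,260:400],None,fx=4,fy=4,interpolation=cv2.INTER_CUBIC))"
```

```text
time_s: 20.52
ee_pos: [498.9, -64.2, 258.9]
ee_rot: [180.0, 0.0, -17.6]
force: [-0.6, -0.4, -0.0]
gripper_width: 55.0
gripper_force: 0.0
[  -2.3 -111.    76.8] [ 1.79991838e+02  3.53694991e-03 -1.76095297e+01] [498.88321412 -64.16855589 258.851009  ]
```

```bash
python3 -m crank '-0.2 -0.5 -55.5 0 0 0 0;-0.2 -0.5 -55.5 0 0 0 0;-0.2 0 0 0 0 0 0;-0.2 0 0 30 0 0 0;-0.2 0 0 25 0 0 0;-0.2 0 0 22 0 0 0;-0.2 0 0 0 0 0 0;0.45 0 0 0 0 0 0;0.45 0 0 0 0 0 0;0.45 0 0 0 0 0 0' 30;python3 -m crank '0.45 0 0 0 0 0 0;0.45 0 0 0 0 0 0'
```

```text
time_s: 21.82
ee_pos: [532.1, 41.9, 182.7]
ee_rot: [-180.0, -0.1, -17.7]
force: [-0.6, 0.2, 0.0]
gripper_width: 28.0
gripper_force: 0.0
time_s: 22.08
ee_pos: [531.8, 42.0, 182.1]
ee_rot: [180.0, -0.0, -17.7]
force: [-0.0, 0.1, 0.2]
gripper_width: 25.4
gripper_force: 0.0
```

```bash
python3 -m crank '0.45 0 -3 0 0 0 0;0.45 0 -1.5 0 0 0 0;0.45 0 0 0 0 0 0;0.45 0 0 0 0 0 0'
```

```text
time_s: 22.58
ee_pos: [533.1, 46.3, 181.9]
ee_rot: [180.0, 0.0, -17.7]
force: [0.8, 0.6, 0.1]
gripper_width: 25.2
gripper_force: 0.0
```

```bash
python3 -m crank '0.45 0 -1 0 0 0 0;0.45 0 0 0 0 0 0;0.45 0 0 0 0 0 0'
```

```text
time_s: 22.95
ee_pos: [533.4, 47.0, 181.9]
ee_rot: [180.0, -0.0, -17.7]
force: [0.2, -0.6, 0.5]
gripper_width: 24.9
gripper_force: 0.3
```

```bash
python3 -m crank '0.45 0 -1 0 0 0 0;0.45 0 0 0 0 0 0;0.45 0 0 0 0 0 0'
```

```text
time_s: 23.32
ee_pos: [533.7, 48.0, 181.9]
ee_rot: [180.0, 0.0, -17.7]
force: [-1.2, -1.9, -0.2]
gripper_width: 25.1
gripper_force: 0.6
```

```bash
python3 -m crank '0.45 0 -1 0 0 0 0;0.45 0 0 0 0 0 0;0.45 0 0 0 0 0 0'
```

```text
time_s: 23.7
ee_pos: [533.9, 48.7, 182.0]
ee_rot: [180.0, 0.0, -17.7]
force: [-1.8, -3.3, 1.6]
gripper_width: 25.2
gripper_force: 1.8
```

```bash
python3 -m crank '0.45 0 -0.8 0 0 0 0;0.45 0 0 0 0 0 0;0.45 0 0 0 0 0 0'
```

```text
time_s: 24.08
ee_pos: [534.0, 49.2, 182.0]
ee_rot: [179.9, 0.0, -17.7]
force: [-1.8, -4.7, 2.2]
gripper_width: 25.0
gripper_force: 2.6
```

```bash
python3 -m crank '0.45 0 5 0 0 0 0;0.45 0 5 0 0 0 0;0.45 0 3.5 0 0 0 0;0.45 0 0 0 0 0 0;0.45 0 1.2 0 0 0 0;0.45 0 0 0 0 0 0;0.45 0 0 0 0 0 0'
```

```text
time_s: 24.95
ee_pos: [530.0, 36.1, 182.0]
ee_rot: [-180.0, -0.0, -17.7]
force: [1.4, 2.1, 0.9]
gripper_width: 25.2
gripper_force: 0.7
```

```bash
python3 -m crank '0.45 0 1 0 0 0 0;0.45 0 0 0 0 0 0;0.45 0 0 0 0 0 0'
```

```text
time_s: 25.32
ee_pos: [529.8, 35.3, 182.1]
ee_rot: [-179.9, -0.0, -17.7]
force: [1.1, 4.5, 1.3]
gripper_width: 25.0
gripper_force: 2.1
```

```bash
python3 -m crank '0.45 0 0.8 0 0 0 0;0.45 0 0 0 0 0 0;0.45 0 0 0 0 0 0'
```

```text
time_s: 25.7
ee_pos: [529.6, 34.8, 182.1]
ee_rot: [-179.9, -0.0, -17.7]
force: [1.9, 5.7, 0.3]
gripper_width: 24.9
gripper_force: 2.9
```

Play at the rim is now about 1 mm. I'll release, retreat and look.

```bash
python3 -m crank '0.45 0 -4 0 0 0 0;0.45 0 -3.5 0 0 0 0;-0.5 0 0 0 0 0 0;-0.5 0 0 0 0 0 0;-0.5 0 0 -30 0 0 0;-0.5 0 0 -40 0 0 0;-0.5 0 40 -30 0 0 0;-0.5 0 60 0 0 0 0;-0.5 0 60 0 0 0 0;-0.5 0 0 0 0 0 0';python3 -m crank '-0.5 0 60 0 0 0 0;-0.5 0 60 0 0 0 0;-0.5 0 0 0 0 0 0'; python3 -c "
from h import *
t=grab_frame('top');cv2.imwrite('pics/c6.png',cv2.resize(t[130:340,130:500],None,fx=2.1,fy=2.1,interpolation=cv2.INTER_CUBIC))"
```

```text
time_s: 26.95
ee_pos: [481.4, -114.4, 282.1]
ee_rot: [179.9, -0.0, -18.1]
force: [0.1, 0.2, 0.7]
gripper_width: 68.2
gripper_force: 0.0
time_s: 27.32
ee_pos: [445.5, -227.8, 281.7]
ee_rot: [180.0, 0.0, -18.0]
force: [-0.3, -0.1, 0.3]
gripper_width: 68.3
gripper_force: 0.0
```

View pics/c6.png

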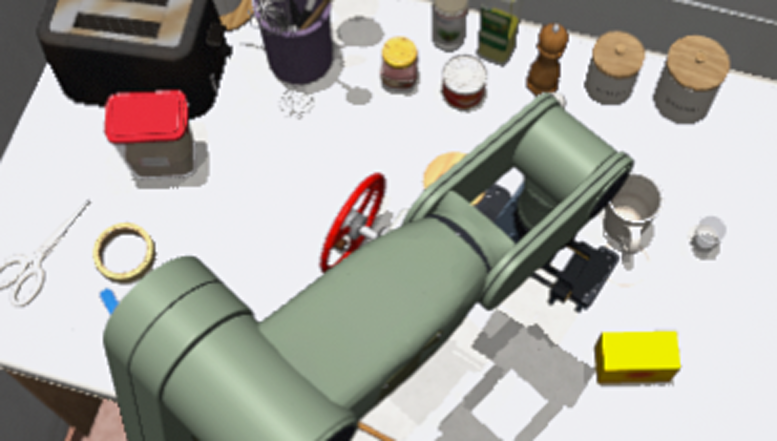

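The wheel stands upright at crop (353,225), the arm is clear of everything, and the bystanders are where they were.

```bash
python3 -c "
from workcell import env
print(env.job_done())"
```

```text
the job is handed in; nothing more can be done
None
```

The job is handed in (the hand-in returned no verdict): the play measured about 11.5 mm at the rim, I turned the knob about 62° clockwise, and the second rock in and out showed about 1 mm left, with every push about 6 N or less and the arm clear of everything.

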